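# Press the grease coupler onto the tilted nipple and hold it

### The arm

A 6-joint arm with a two-finger parallel gripper is mounted at the origin on a cart in front of the work surface, level with it; the furniture and walls round the work are solid. World frame = base frame: x ahead of the robot, y to its left, z up, the work surface at z = 0. Lengths are in m, angles in rad, forces in N, time in s.
With the tool pointing down it reaches from about 0.325 to 0.775 m from the base axis. Payload 5.5 kg.
Tool frame: the origin (TCP) lies between the finger pads; the fingertips stand env.tip_reach ahead of it and the grasp point (between the pads) lies 11 mm behind it (env.tip_reach is the distance from the TCP to the fingertips, in m); z points along the fingers, y is the direction in which the jaws open and shut (so a half turn about z gives the same grasp; the last joint's range is limited). The gripper opens to 88 mm and grips with 3 to 60 N. Pads are 20 mm wide; open, the fingers measure 115 mm over their backs; the gripper's body (75 mm by 178 mm) begins 61 mm behind the grasp point.
Start: joints at [1.27, 0.091, 1.231, -0, 1.82, -0.057], TCP at [0.145, 0.582, 0.231] pointing down, gripper open.
Joint ranges: [-2.87, 2.87], [-0.86, 2.18], [0.17, 2.46], [-1.51, 4.65], [0.06, 2.69], [-2.65, 2.65]. Speed limits (rad/s): [2.57, 2.57, 3.01, 3.14, 3.14, 3.14].

### API

Orientations are given as a unit quaternion [w, x, y, z].
In Python, from rig import readout, cams, env gives the robot as it stands.
- The arm moves only by the shell command python3 -m handwheel 'ROWS'. ROWS is JSON, a list of rows, each a list of 7 numbers: the shift along the world's x, y, z in m, then the turn, a rotation vector about the world's x, y, z in rad, then the gripper command: -1 is shut, 1 is fully open, values between are in proportion. In form: [[tx, ty, tz, ax, ay, az, grip], ...]. A call has 1 to 8 rows; each row is the pose to reach, as a shift and turn from the pose commanded when the call began; what a row does not reach only later rows make up. A row lasts 1/8 s, in which the tool goes at most 62.5 mm and 10.7 degrees, less where a joint would pass 70% of its speed; a pose out of reach is approached as far as the arm can. A call with a gripper value outside its range is refused whole. The fingers move at their own pace and stop on an object; the grip force is fixed at half the most. Time passes only in rows, so rows that repeat a pose let the fingers close. It gives the time, the measured TCP pose, the force and the opening at its end, in the units of the state.
- readout.get_state(): the state, without advancing time (a new reading comes with each control period).
- cams.camera(name): name is "scene" or "top" or "wrist"; returns a dict with "image" (480x640x3 uint8, red, green, blue), "intrinsics" (3x3 intrinsics, pixels), "R" (3x3) and "t" (3): a world point X has camera coordinates R X + t. Camera axes: x right, y down, z forward; pixel columns grow to the right and rows downward; lengths in m; the calibration is good to about 2 mm. The wrist camera is an equidistant fisheye: a pixel r from the principal point sees the ray r / f radians off the axis. A picture is of the moment at which its call begins. There is no depth.
- env.sign_off(): hands the job in, once; it reports no verdict.
The state is a dict: "clock": time; "joints": joint angles; "qvel": joint speeds; "joint_torque": joint torques, N m; "eef_pos": TCP position; "eef_rot": TCP orientation; "wrist_force": force on the tool from outside, world axes, zero at the start; "ft_torque": the same for the moment, N m; "finger_gap": finger opening in m.
Only numpy, scipy, OpenCV 4.12 (cv2) and the standard library are available. Lean on these libraries where they do the work, as an engineer would, in place of code of your own. Each camera call takes 0.05 s, during which the arm holds its last target. There are 200 camera calls.

### The job

Take the green push coupler out of its stand and press its mouth squarely onto the tilted brass grease nipple of the bearing block until it clicks over the lock balls. Then push it fully home, down to the nipple's collar, and finish while still gripping it and holding it there against the spring: do not let go. Leave the other things on the table where they are.

Things in the scene. Friction and masses are not known exactly. Their poses are not given: they have to be found in the camera images.
- coupler: green push coupler, a loose round rod 115 mm long, 0.22 kg. Origin: centre of its open mouth; z along its axis to the cap. Smooth grip 30 mm thick from 47 to 99 mm above the mouth, black cap 24 mm thick above 105 mm. Starts upright in the stand, mouth down. Mouth: funnel 27 mm wide narrowing to 20.4 mm in 7 mm; bore 29 mm deep. Same all round: its turn about its axis does not matter.
- stand: square aluminium block 75x75x40 mm, fixed, with a square hole 33 mm wide and 35 mm deep in its top and a 14 mm thick post in the hole, on which the coupler is parked (the coupler's mouth then sits 10 mm above the stand's underside). Origin: centre of its underside; z up. Stand and bearing block may swap sides.
- bearing_block: grey bearing housing, fixed to the table: foot 60x130x14 mm, round housing 64 mm across and 46 mm wide lying along y, top at 70 mm, a 110 mm long shaft stub along y through it at 38 mm height. Origin: centre of its underside; z up; the nipple leans towards its -x side.
- nipple: brass nipple on the bearing block, leaning 30 degrees. Origin: centre of the flat collar (35 mm wide) at its foot, where the coupler's mouth rests when home; z out along its axis. Stem 18 mm thick, 28 mm long, its last 3 mm tapering to 13. Lock balls 15 mm above the collar stick out 4 mm; they click (about 10 N) with the mouth 7 to 3 mm off the collar. Unpushed, the spring lifts it 4 mm off.
- valve_pin (a joint): spring pin, 7 mm thick, that stands 8 mm out of the nipple's tip; value = how far it is pushed in (m), 0 at rest. The coupler's bore meets it with the mouth 7 mm off the collar; with the coupler fully home it reads 0.0065 to 0.007. Its spring gives 3 N at 0 and about 12 N at 0.007.
- ball0 (a joint): one of the three sprung lock balls of the nipple; value = how far it is pushed in (m): 0 when out, about 0.002 to 0.003 while the coupler's lip passes over it, near 0 again once clicked.
- ball1 (a joint): one of the three sprung lock balls of the nipple; value = how far it is pushed in (m): 0 when out, about 0.002 to 0.003 while the coupler's lip passes over it, near 0 again once clicked.
- ball2 (a joint): one of the three sprung lock balls of the nipple; value = how far it is pushed in (m): 0 when out, about 0.002 to 0.003 while the coupler's lip passes over it, near 0 again once clicked.
- jar_gold: bystander: glass jar with a gold lid, 62 mm across, 66 mm high; origin at the centre of its underside. To be left alone.
- steel_funnel: bystander: steel funnel standing mouth down, 92 mm across, 90 mm high; origin at the centre of its underside. To be left alone.
- vacuum_gauge: bystander: round white dial gauge with a brass stem lying on its back, 107x68x31 mm; origin at the centre of its underside. To be left alone.
- spool_piece: bystander: steel pipe piece with two flanges standing upright, 51 mm across, 90 mm high; origin at the centre of its underside. To be left alone.
- ball_valve: bystander: small ball valve with a blue lever, 40x130x62 mm; origin at the centre of its underside. To be left alone.
- wrench_17: bystander: flat steel wrench, 30x206x8 mm; origin at the centre of its underside. To be left alone.
- tape_roll: bystander: roll of tan tape lying flat, 86 mm across, 24 mm high; origin at the centre of its underside. To be left alone.
Mind the look-alikes: they are no part of the job. Leave any turquoise look-alike of the stand alone. Of the things that look like the coupler, the larger one is meant.

How it is judged:
By the outcome, as a careful person would: the job done as asked, in the order asked, and still so for the second after the job is handed in, while the arm keeps its last pose, push and grip.
It also fails if it takes over 42 s, if anything falls off the work surface, if the arm or the gripper's body presses on something with over 40 N, if the wrist force passes 120 N, or if a joint passes its speed limit or range.

## Working session

There is one attempt and no reset: what is moved stays moved. The work goes in short steps, Python scripts to look and compute and a shell command to move; the robot and the scene stay as the last step left them, time stands still between calls to the robot, and variables do not carry over. Pictures are saved under pics/ and viewed, about 8 in all and at most 12, crops included, and the job is handed in when it is done.

```bash
mkdir -p pics
cat > h.py <<'E'
import numpy as np,cv2,sys,pickle
sys.path.insert(0,'.')
def snap(name):
    from rig import cams
    import time
    c=cams.camera(name);return c
def save(c,fn,crop=None,s=1):
    im=c['image'][:,:,::-1]
    if crop: x0,y0,x1,y1=crop; im=im[y0:y1,x0:x1]
    cv2.imwrite('pics/'+fn,cv2.resize(im,None,fx=s,fy=s,interpolation=cv2.INTER_CUBIC))
def ray(c,uv,fish=False):
    K=np.array(c['intrinsics']);R=np.array(c['R']);t=np.array(c['t'])
    x=(uv[0]-K[0,2])/K[0,0];y=(uv[1]-K[1,2])/K[1,1]
    if fish:
        r=np.hypot(x,y);d=np.array([x/r*np.sin(r),y/r*np.sin(r),np.cos(r)]) if r>0 else np.array([0,0,1.])
    else: d=np.array([x,y,1.])
    d=R.T@d
    return -R.T@t,d/np.linalg.norm(d)
def tri(rs):
    A=sum(np.eye(3)-np.outer(d,d) for o,d in rs);b=sum((np.eye(3)-np.outer(d,d))@o for o,d in rs)
    X=np.linalg.solve(A,b);return X,[np.linalg.norm(np.cross(X-o,d)) for o,d in rs]
def proj(c,X,fish=False):
    K=np.array(c['intrinsics']);p=np.array(c['R'])@X+np.array(c['t'])
    if fish:
        th=np.arctan2(np.hypot(p[0],p[1]),p[2]);q=p[:2]/np.hypot(p[0],p[1])*th
    else: q=p[:2]/p[2]
    return np.array([K[0,0]*q[0]+K[0,2],K[1,1]*q[1]+K[1,2]])
def atz(r,z): o,d=r;return o+d*(z-o[2])/d[2]
E
python3 - <<'E'
from h import *
from rig import readout,env
for n in ['scene','top']:
    c=snap(n);pickle.dump(c,open(n+'.pkl','wb'));save(c,n+'0.png',s=1.25)
    print(n,np.round(c['intrinsics'],1).tolist(),np.round(-np.array(c['R']).T@np.array(c['t']),3),np.round(c['R'],2).tolist())
print(readout.get_state(),env.tip_reach)
E
```

```text
scene [[619.4, 0.0, 328.2], [0.0, 619.4, 236.1], [0.0, 0.0, 1.0]] [-0.238  1.116  0.706] [[-0.82, -0.58, 0.0], [-0.24, 0.33, -0.91], [0.53, -0.75, -0.41]]
top [[434.0, 0.0, 318.0], [0.0, 434.0, 239.6], [0.0, 0.0, 1.0]] [ 0.446 -0.02   1.211] [[0.03, -1.0, -0.01], [-0.99, -0.02, -0.1], [0.1, 0.01, -0.99]]
{'clock': 0.1, 'joints': array([ 1.27026875e+00,  9.17802754e-02,  1.23176525e+00, -3.55711368e-06,
        1.81976297e+00, -5.66524926e-02]), 'qvel': array([-0.00202256, -0.0010503 , -0.00193288,  0.00049884,  0.00039133,
        0.00091303]), 'joint_torque': array([ 2.65535702e-03, -4.47856736e+01, -4.07572103e+01,  6.99523394e-02,
        2.84703355e-02, -8.32970318e-05]), 'eef_pos': array([0.14478258, 0.58202108, 0.22962201]), 'eef_rot': array([-1.50706116e-04,  1.21635980e-01,  9.92574406e-01, -8.44581080e-04]), 'wrist_force': array([ 0.54327639,  0.2207771 , -0.41001256]), 'ft_torque': array([ 0.05904768,  0.05132044, -0.03273373]), 'finger_gap': 0.08780366034447694} 0.008
```

View pics/scene0.png

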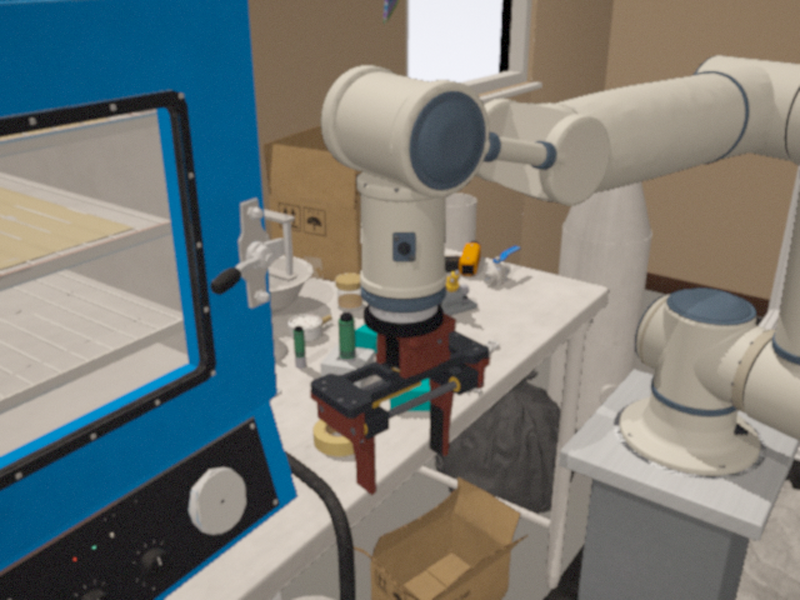

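View pics/top0.png

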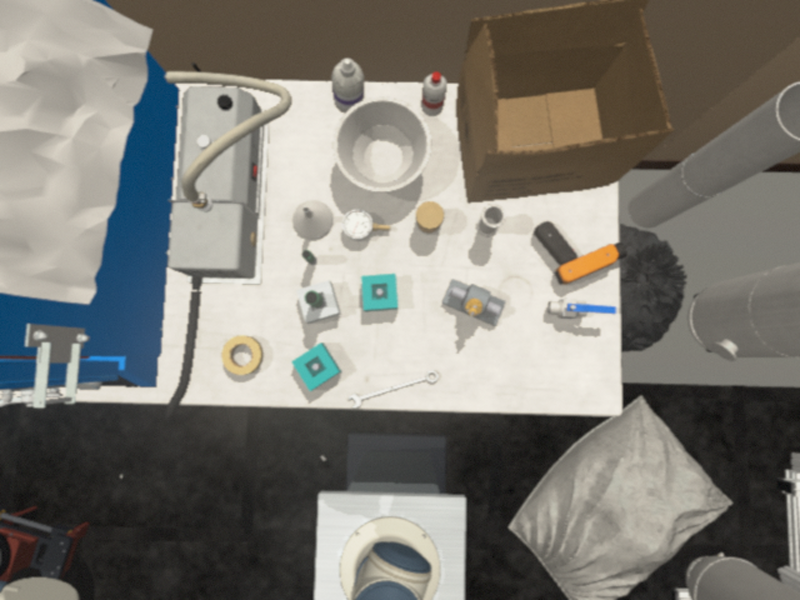

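Scene view: the big green coupler is at about (347,335) in a grey stand, with a smaller one at (300,345). Top view: stand at (319,302), coupler cap (316,297), bearing block (474,302) with the brass nipple tip at about (474,307), leaning towards the robot. Both other stands are turquoise.

Run:
```python
from h import *
s=pickle.load(open('scene.pkl','rb'));t=pickle.load(open('top.pkl','rb'))
u=lambda x,y:np.array([x,y])/1.25
print('cap',tri([ray(s,u(347,316)),ray(t,u(315,297))]))
r=ray(t,u(319,302));print('stand',atz(r,.04)); print('cap at .125',atz(ray(t,u(315,297)),.125))
print('nip',atz(ray(t,u(474,307)),.09))
for p in [(447,291),(502,314),(499,325),(443,302)]: print(atz(ray(t,u(*p)),.014))
for n,p in dict(gold=(430,215),funnel=(312,219),spool=(490,219),small=(309,257),teal=(379,292)).items(): print(n,atz(ray(t,u(*p)),.06))
save(t,'topc.png',(220,190,420,330),4)
```

```text
cap (array([0.56469105, 0.16474493, 0.11477085]), [np.float64(0.00305158313986258), np.float64(0.003051583139862751)])
stand [0.55938154 0.16624129 0.04      ]
cap at .125 [0.56110149 0.16121195 0.125     ]
nip [ 0.55186421 -0.16356294  0.09      ]
[ 0.59324111 -0.11311681  0.014     ]
[ 0.54499832 -0.23516252  0.014     ]
[ 0.5205396  -0.22869066  0.014     ]
[ 0.56849369 -0.10464922  0.014     ]
gold [ 0.7525645  -0.07016157  0.06      ]
funnel [0.73800571 0.18555875 0.06      ]
spool [ 0.74660404 -0.19997067  0.06      ]
small [0.65429749 0.18855405 0.06      ]
teal [0.58198923 0.03555232 0.06      ]
```

View pics/topc.png

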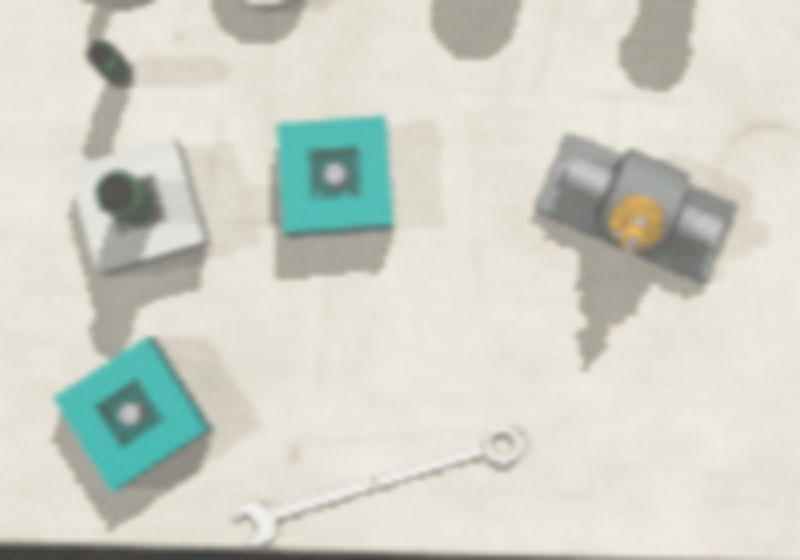

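Block corners in the crop are (570,135), (737,205), (705,283) and (537,213), which gives a yaw of about -22.7°. The nipple pin at (632,243) leans down-left in the image, i.e. world (-0.92, +0.39). Moving in via a small radius to keep clear of the oven.

```bash
python3 -m handwheel '[[0.035,-0.05,0.01,0,0,0,1],[0.07,-0.10,0.02,0,0,0,1],[0.11,-0.15,0.03,0,0,0,1],[0.15,-0.20,0.04,0,0,0,1],[0.185,-0.25,0.05,0,0,0,1],[0.22,-0.30,0.05,0,0,0,1],[0.26,-0.35,0.05,0,0,0,1],[0.31,-0.39,0.05,0,0,0,1]]' && python3 -m handwheel '[[0.03,-0.03,0,0,0,0,1],[0.03,-0.03,0,0,0,0,1],[0.03,-0.03,0,0,0,0,1]]'
python3 - <<'E'
from h import *
c=snap('wrist');pickle.dump(c,open('w1.pkl','wb'));save(c,'w1.png',s=1.25)
from rig import readout;s=readout.get_state()
print(s['clock'],s['eef_pos'],s['eef_rot'],s['joints'],-np.array(c['R']).T@np.array(c['t']),c['R'])
E
```

```text
clock: 1.1
eef_pos: [0.4514, 0.1938, 0.281]
eef_rot: [0.0, 0.122, 0.993, 0.0]
wrist_force: [0.4, 0.9, 0.2]
finger_gap: 0.0882
clock: 1.48
eef_pos: [0.4803, 0.166, 0.2803]
eef_rot: [-0.0, 0.122, 0.993, 0.0]
wrist_force: [0.3, 0.6, 0.5]
finger_gap: 0.0877
1.525 [0.48004941 0.1664386  0.28059923] [-2.20488648e-04  1.21131404e-01  9.92636450e-01  1.14295585e-04] [ 2.66519170e-01 -1.39078386e-01  1.36836902e+00  4.01659916e-04
  1.91262372e+00 -1.06128337e+00] [0.40518356 0.185989   0.43397644] [[ 2.42366324e-01  9.70184556e-01 -7.01843895e-04]
 [ 9.30344072e-01 -2.32208286e-01  2.83794325e-01]
 [ 2.75169897e-01 -6.94351434e-02 -9.58884919e-01]]
```

View pics/w1.png

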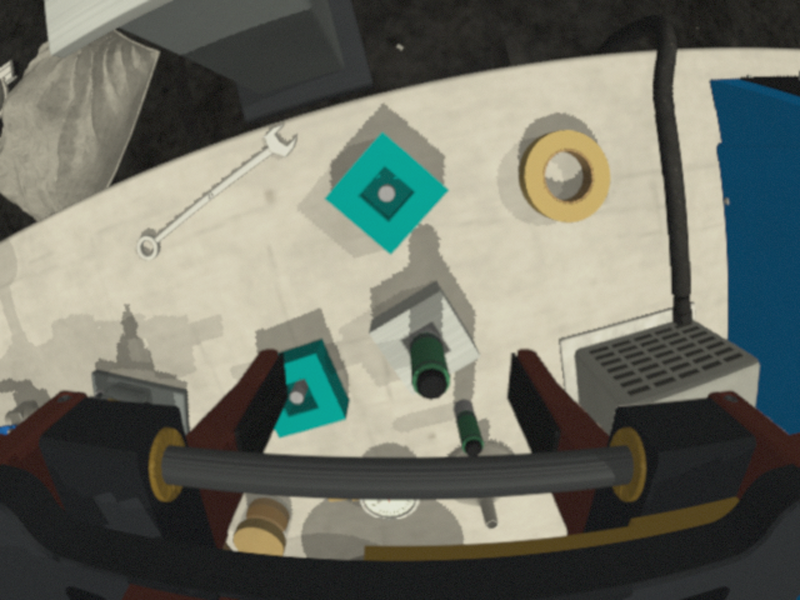

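The wrist view shows the cap top centre at about (431,384), the coupler in the grey stand, and the smaller coupler at (472,445) between the fingers' far side.

Run:
```python
from h import *
s=pickle.load(open('scene.pkl','rb'));t=pickle.load(open('top.pkl','rb'));w=pickle.load(open('w1.pkl','rb'))
a=ray(t,(250,238));b=ray(w,np.array([431,384])/1.25,True);c=ray(s,np.array([347,316])/1.25)
print(tri([a,b]),tri([a,b,c]),atz(a,.125),atz(b,.125))
# stand corners wrist (430,282)...
for p in [(435,285),(370,328),(477,350)]: print(atz(ray(w,np.array(p)/1.25,True),.04))
for p in [(75,170),(178,140),(207,240),(103,272)]: print('top',atz(ray(t,(220+p[0]/4,190+p[1]/4)),.04))
```

```text
(array([0.56199048, 0.16987417, 0.12027787]), [np.float64(0.0031673833436247174), np.float64(0.003167383343624644)]) (array([0.56294488, 0.1702739 , 0.11800772]), [np.float64(0.003563132896702712), np.float64(0.0028547456123986527), np.float64(0.000747420716073418)]) [0.55996726 0.16621883 0.125     ] [0.56138159 0.17278842 0.125     ]
[0.51114122 0.19366892 0.04      ]
[0.53597074 0.12802934 0.04      ]
[0.58099561 0.21813973 0.04      ]
top [0.58318666 0.21208667 0.04      ]
top [0.605432   0.14268865 0.04      ]
top [0.53760761 0.12043328 0.04      ]
top [0.51421047 0.19004529 0.04      ]
```

```bash
python3 -m handwheel '[[0.04,0.002,0,0,0,0,1],[0.081,0.0035,-0.01,0,0,0,1],[0.081,0.0035,-0.06,0,0,0,1],[0.081,0.0035,-0.11,0,0,0,1],[0.081,0.0035,-0.16,0,0,0,1],[0.081,0.0035,-0.195,0,0,0,1],[0.081,0.0035,-0.216,0,0,0,1],[0.081,0.0035,-0.216,0,0,0,1]]' && python3 -m handwheel '[[0,0,0,0,0,0,-1],[0,0,0,0,0,0,-1],[0,0,0,0,0,0,-1],[0,0,0,0,0,0,-1],[0,0,0,0,0,0,-1],[0,0,0,0,0,0,-1]]'; python3 -m handwheel '[[0,0,0.01,0,0,0,-1],[0,0,0.03,0,0,0,-1],[0,0,0.07,0,0,0,-1],[0,0,0.12,0,0,0,-1],[0,0,0.16,0,0,0,-1],[0,0,0.16,0,0,0,-1]]'
```

```text
clock: 2.52
eef_pos: [0.5605, 0.1699, 0.0635]
eef_rot: [-0.001, 0.121, 0.993, -0.0]
wrist_force: [0.1, 0.7, -0.4]
finger_gap: 0.0879
clock: 3.28
eef_pos: [0.5619, 0.1697, 0.0649]
eef_rot: [0.0, 0.122, 0.993, 0.001]
wrist_force: [2.4, 3.1, -1.2]
finger_gap: 0.0314
clock: 4.03
eef_pos: [0.5629, 0.1692, 0.23]
eef_rot: [0.004, 0.122, 0.993, 0.001]
wrist_force: [-0.1, 1.0, -2.3]
finger_gap: 0.0296
```

Gripped (opening 29.6 mm, weight about 2.2 N). Now looking at the nipple from two places.

```bash
python3 -m handwheel '[[0,-0.06,0.02,0,0,-0.05,-1],[0,-0.12,0.04,0,0,-0.1,-1],[0,-0.18,0.05,0,0,-0.152,-1],[0,-0.23,0.05,0,0,-0.152,-1],[0,-0.23,0.05,0,0,-0.152,-1],[0,-0.23,0.05,0,0,-0.152,-1]]'
python3 - <<'E'
from h import *
c=snap('wrist');pickle.dump(c,open('w2.pkl','wb'))
E
python3 -m handwheel '[[0.01,-0.05,0,0,0,0,-1],[0.02,-0.10,0,0,0,0,-1],[0.02,-0.10,0,0,0,0,-1],[0.02,-0.10,0,0,0,0,-1]]'
python3 - <<'E'
from h import *
c=snap('wrist');pickle.dump(c,open('w3.pkl','wb'))
d=pickle.load(open('w2.pkl','rb'))
im=np.hstack([d['image'],c['image']])[:,:,::-1]
g=proj(d,np.array([.552,-.16,.08]),True),proj(c,np.array([.552,-.16,.08]),True);print(g)
o=[]
for k,(q,x) in enumerate(zip(g,(d,c))):
    x0,y0=np.clip(int(q[0])-50,0,540),np.clip(int(q[1])-70,0,340);print(x0,y0)
    o.append(cv2.resize(x['image'][y0:y0+140,x0:x0+100,::-1],None,fx=4,fy=4,interpolation=cv2.INTER_CUBIC))
cv2.imwrite('pics/w23.png',np.hstack(o))
save(c,'w3.png')
E
```

```text
clock: 4.78
eef_pos: [0.5613, -0.0606, 0.2731]
eef_rot: [-0.001, 0.197, 0.98, 0.0]
wrist_force: [0.1, -0.3, -2.8]
finger_gap: 0.0295
clock: 5.32
eef_pos: [0.5818, -0.1593, 0.2741]
eef_rot: [-0.001, 0.196, 0.981, 0.0]
wrist_force: [-0.1, 0.1, -1.4]
finger_gap: 0.0295
(array([221.38199265, 246.89027995]), array([303.56215807, 188.47416233]))
171 176
253 118
```

View pics/w23.png

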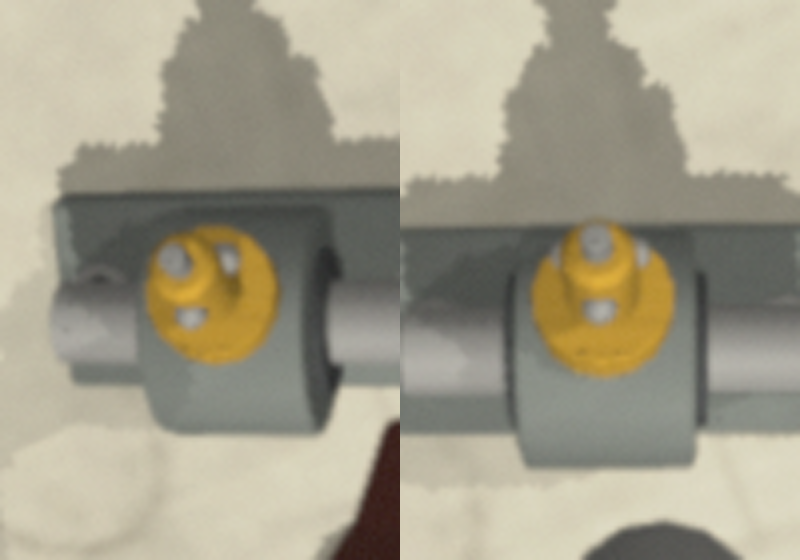

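View pics/w3.png

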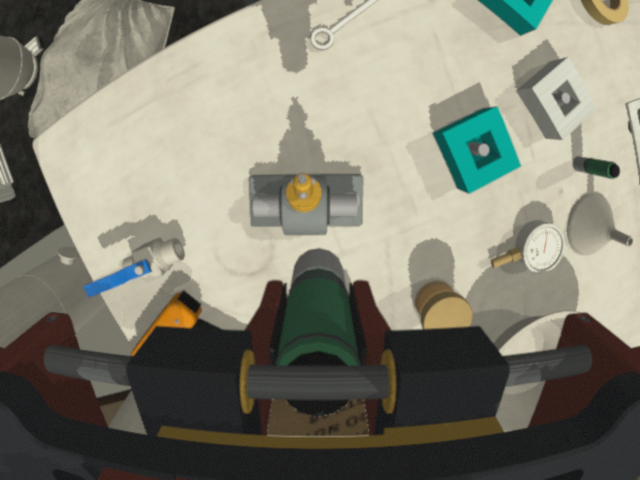

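Crops: pin tip at (175,258) left and (597,240) right; collar ellipse centre about (213,295) left and (604,303) right. The block is squared up with the jaws, and the held coupler sits straight between the pads.

```bash
cat > fit.py <<'E'
from h import *
from scipy.optimize import least_squares
t=pickle.load(open('top.pkl','rb'));a=pickle.load(open('w2.pkl','rb'));b=pickle.load(open('w3.pkl','rb'))
L=lambda x,y:(171+x/4-.4,176+y/4-.4);Rr=lambda x,y:(253+(x-400)/4-.4,118+y/4-.4);T=lambda x,y:(220+x/4-.4,190+y/4-.4)
obs=[(a,1,L(175,258),36),(a,1,L(213,295),0),(b,1,Rr(597,240),36),(b,1,Rr(604,303),0),(t,0,T(632,246),36),(t,0,T(637,221),0)]
def n(p): return np.array([-np.sin(p[4])*np.cos(p[3]),-np.sin(p[4])*np.sin(p[3]),np.cos(p[4])])
def f(p,full=True):
    r=[]
    for c,fi,uv,h in obs: r+=list((proj(c,p[:3]+n(p)*h/1000,fi)-uv)*(1 if fi else .5))
    return np.r_[r,(p[3]+.396)/.03,(p[4]-np.pi/6)/.02]
if __name__=='__main__':
    s=least_squares(f,[.56,-.165,.07,-.39,.52]);print(s.x,np.degrees(s.x[3:]),n(s.x));print(np.round(s.fun,2))
    print(tri([ray(a,L(175,258),1),ray(b,Rr(597,240),1)]),tri([ray(a,L(213,295),1),ray(b,Rr(604,303),1)]))
    for c in(a,b): print(-np.array(c['R']).T@np.array(c['t']))
    for p in [(409,225),(790,225),(400,430),(700,430)]: print(atz(ray(b,Rr(*p),1),.014))
E
python3 fit.py
```

```text
[ 0.557108   -0.1628251   0.06921825 -0.39216172  0.53383827] [-22.4692112   30.58667976] [-0.47021263  0.19447249  0.86086035]
[ 0.11  0.42 -0.1  -0.17 -0.02  0.21 -0.24 -0.59 -0.48 -0.7  -0.46 -0.26
  0.13  0.51]
(array([ 0.53991089, -0.15577228,  0.10007314]), [np.float64(0.00011923718057302055), np.float64(0.00011923718057316425)]) (array([ 0.55757644, -0.16290212,  0.06890491]), [np.float64(0.00020255110563969651), np.float64(0.0002025511056399177)])
[ 0.49016417 -0.02947147  0.42688091]
[ 0.51038415 -0.12833871  0.42781859]
[ 0.5228976  -0.20991267  0.014     ]
[ 0.56450793 -0.11156074  0.014     ]
[ 0.57593016 -0.23722338  0.014     ]
[ 0.60952213 -0.15721688  0.014     ]
```

```bash
python3 -m handwheel '[[-0.02,0.005,0,-0.05,-0.12,0,-1],[-0.04,0.01,0,-0.10,-0.24,0,-1],[-0.06,0.015,0,-0.15,-0.36,0,-1],[-0.09,0.02,-0.02,-0.202,-0.483,0,-1],[-0.09,0.02,-0.06,-0.202,-0.483,0,-1],[-0.08,0.02,-0.10,-0.202,-0.483,0,-1],[-0.078,0.019,-0.106,-0.202,-0.483,0,-1],[-0.078,0.019,-0.106,-0.202,-0.483,0,-1]]'
python3 - <<'E'
from h import *
from rig import readout
c=snap('wrist');pickle.dump(c,open('w4.pkl','wb'))
s=readout.get_state();print(s['clock'],s['eef_pos'],s['joints'],s['wrist_force'])
from scipy.spatial.transform import Rotation as Ro
q=s['eef_rot'];M=Ro.from_quat([q[1],q[2],q[3],q[0]]).as_matrix();print(M)
n=np.array([-.461,.193,.866]);O=np.array([.557,-.163,.069])
print('tip',proj(c,O+n*.036,1),'O',proj(c,O,1),'mouth',proj(c,s['eef_pos']+M[:,2]*.055,1),'grip',proj(c,s['eef_pos']-M[:,2]*.03,1))
save(c,'w4.png',(210,130,430,330),3.6)
c=snap('scene');pickle.dump(c,open('s4.pkl','wb'));t=snap('top');pickle.dump(t,open('t4.pkl','wb'))
for x in(c,t): print(proj(x,O+n*.036),proj(x,s['eef_pos']+M[:,2]*.055))
E
```

```text
clock: 6.38
eef_pos: [0.5039, -0.1411, 0.1695]
eef_rot: [0.254, 0.189, 0.947, -0.051]
wrist_force: [0.6, -0.3, -1.5]
finger_gap: 0.0295
6.425 [ 0.50429134 -0.14145108  0.17066847] [-0.31105351 -0.61210608  2.0044111  -0.04459297  1.22558468 -1.48311862] [ 0.29066944  0.02674643 -1.95228702]
[[-7.98472212e-01  3.84688557e-01  4.63094850e-01]
 [ 3.32803747e-01  9.23046429e-01 -1.92942882e-01]
 [-5.01680967e-01  6.01712040e-05 -8.65052717e-01]]
tip [316.33888493 253.81422158] O [316.48333508 238.71263468] mouth [315.49088362 269.86966011] grip [314.20752157 347.15658354]
[365.04591214 217.02952862] [367.97713524 210.13722016]
[376.7323186  249.62164482] [376.2235089  253.06762338]
```

View pics/w4.png

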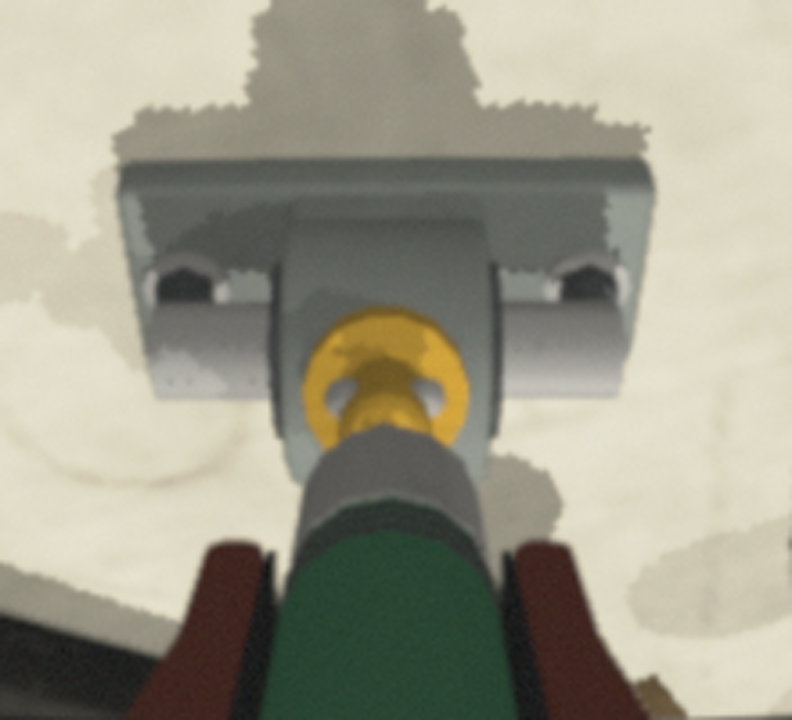

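Wrist view: collar centre at x≈386 in the crop, coupler nose edges 303–480 (centre ~391), fingers centred at ~389. Lateral error is therefore about 1 mm. Checking the tilt plane in the fixed views.

Run:
```python
from h import *
s=pickle.load(open('s4.pkl','rb'));t=pickle.load(open('t4.pkl','rb'));w=pickle.load(open('w4.pkl','rb'));print(w['intrinsics'][0][0])
o=[]
for x,(u,v) in ((s,(366,213)),(t,(376,250))):
    o.append(cv2.resize(x['image'][v-50:v+50,u-33:u+33,::-1],None,fx=6,fy=6,interpolation=cv2.INTER_CUBIC))
cv2.imwrite('pics/st4.png',np.hstack(o))
g=cv2.GaussianBlur(w['image'],(3,3),0).astype(float)
for v in [257,262,267,272,277,290,300,310,320]:
    d=np.abs(np.diff(g[v],axis=0)).sum(1);print(v,[(i,int(d[i])) for i in range(270,365) if d[i]>25 and d[i]==d[max(0,i-3):i+4].max()])
```

```text
371.64829954431775
257 [(288, 73), (298, 54), (337, 41), (353, 31)]
262 [(290, 64), (295, 57), (339, 49), (362, 69)]
267 [(293, 128), (342, 46)]
272 [(292, 131), (303, 37), (332, 28), (343, 44)]
277 [(291, 126), (338, 41), (343, 42), (363, 64)]
290 [(285, 155), (289, 126), (349, 94)]
300 []
310 []
320 []
```

View pics/st4.png

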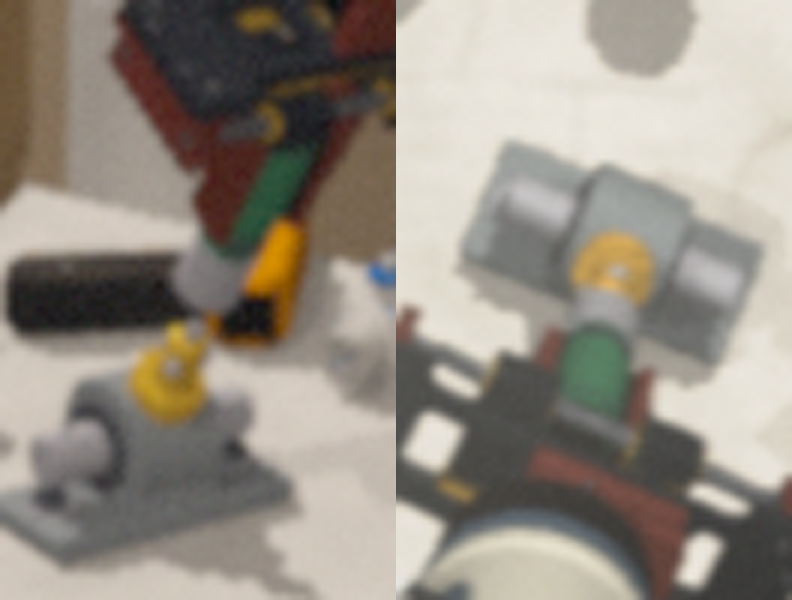

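Both fixed views show the coupler nose just above the nipple with the axes nearly in line. I'll compare predicted and observed outlines to get the in-plane error.

Run:
```python
from h import *
s=pickle.load(open('s4.pkl','rb'));w=pickle.load(open('w4.pkl','rb'))
n=np.array([-.461,.193,.866]);O=np.array([.557,-.163,.069]);P=np.array([.5041,-.1413,.1700])
M=np.array([[-.7985,.3847,.4631],[.3328,.923,-.1929],[-.5017,0,-.8650]])
th=np.linspace(0,2*np.pi,60)
def circ(C,r): return [C+r*(np.cos(a)*M[:,0]+np.sin(a)*M[:,1]) for a in th]
im=cv2.resize(s['image'][160:240,325:405,::-1],None,fx=7.5,fy=7.5,interpolation=cv2.INTER_CUBIC)
for C,r,col in((O,.0175,(255,0,0)),(O+n*.036,.0035,(255,0,0)),(P+M[:,2]*.055,.015,(0,0,255)),(P-M[:,2]*.0,.015,(0,0,255))):
    p=np.array([proj(w,X,1) for X in circ(C,r)]);print('wrist',p.min(0),p.max(0))
    q=np.array([proj(s,X) for X in circ(C,r)])
    q=((q-[325,160]+.5)*7.5-.5).astype(int);cv2.polylines(im,[q],True,col,1)
cv2.imwrite('pics/s4.png',im)
```

```text
wrist [293.3416149  216.05082383] [339.63643532 260.5796205 ]
wrist [311.05371544 248.7721777 ] [321.62495416 258.8043792 ]
wrist [290.63154019 244.80027936] [340.60564683 291.5813602 ]
wrist [282.51400086 280.70453766] [347.37546925 338.23817492]
```

View pics/s4.png

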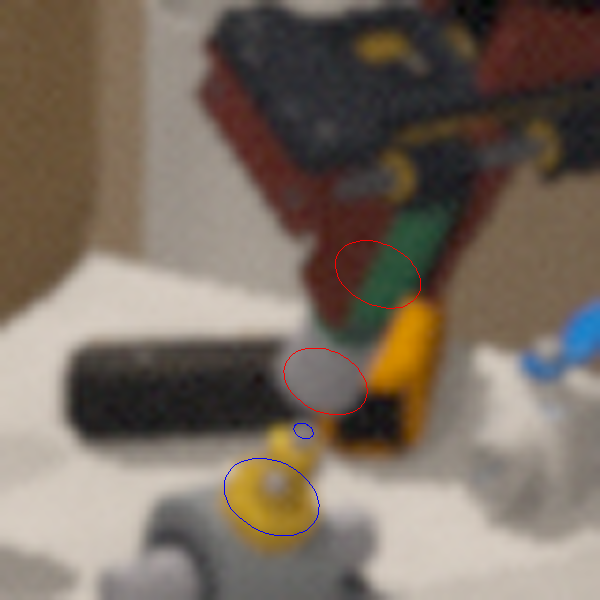

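Outlines agree within 1–2 mm, well inside the funnel. Advancing along the nipple axis in steps while watching the force.

```bash
python3 -m handwheel '[[0.0046,-0.0019,-0.0087,0,0,0,-1],[0.0092,-0.0039,-0.0173,0,0,0,-1],[0.0138,-0.0058,-0.026,0,0,0,-1],[0.0138,-0.0058,-0.026,0,0,0,-1]]' && python3 -m handwheel '[[0.0023,-0.001,-0.0043,0,0,0,-1],[0.0046,-0.0019,-0.0087,0,0,0,-1],[0.0064,-0.0027,-0.0121,0,0,0,-1],[0.0064,-0.0027,-0.0121,0,0,0,-1]]'
cat > st.py <<'E'
from h import *
from rig import readout
n=np.array([-.461,.193,.866]);O=np.array([.557,-.163,.069])
from scipy.spatial.transform import Rotation as Ro
s=readout.get_state();q=s['eef_rot'];M=Ro.from_quat([q[1],q[2],q[3],q[0]]).as_matrix()
ex=np.array([-.799,.334,-.5]);ey=np.array([.386,.9225,0])
F=s['wrist_force']-[0.2,0,-2.]
e=s['eef_pos']-O
print('t',s['clock'],'d(TCP-55)mm',(e@n-.055)*1e3,'lat x,y mm',e@ex*1e3,e@ey*1e3,'F n,x,y',F@n,F@ex,F@ey,'tq',M.T@s['ft_torque'],'gap',s['finger_gap'],'tiltdeg',np.degrees(np.arccos(-M[:,2]@n)))
E
python3 st.py
```

```text
clock: 7.02
eef_pos: [0.5171, -0.1476, 0.1407]
eef_rot: [0.252, 0.19, 0.947, -0.051]
wrist_force: [0.3, 0.4, -2.1]
finger_gap: 0.0297
clock: 7.52
eef_pos: [0.5232, -0.15, 0.13]
eef_rot: [0.253, 0.19, 0.947, -0.051]
wrist_force: [-4.3, 2.1, -0.8]
finger_gap: 0.0292
t 7.525 d(TCP-55)mm 15.91292164985996 lat x,y mm 0.8363461361591551 -1.057697644742265 F n,x,y 3.535967534454686 3.630055485347638 0.18361419560949396 tq [ 0.0940992   1.34140021 -0.04470351] gap 0.02915281169700942 tiltdeg 0.9564973480626753
```

```bash
python3 -m handwheel '[[-0.0008,0.0003,-0.0005,0,0,0,-1],[-0.0008,0.0003,-0.0005,0,0,0,-1]]'; python3 st.py; python3 -m handwheel '[[0.0009,-0.0004,-0.0018,0,0,0,-1],[0.0018,-0.0008,-0.0035,0,0,0,-1],[0.0018,-0.0008,-0.0035,0,0,0,-1]]'; python3 st.py
```

```text
clock: 7.78
eef_pos: [0.523, -0.1499, 0.1301]
eef_rot: [0.254, 0.19, 0.947, -0.051]
wrist_force: [-1.8, 1.3, -0.2]
finger_gap: 0.0299
t 7.775 d(TCP-55)mm 16.11433993603039 lat x,y mm 1.018680312123585 -1.0381734811162502 F n,x,y 2.7427511278392935 1.1518083733842457 0.38120219350339335 tq [-0.05376681  0.90857254  0.03941776] gap 0.029928493349997105 tiltdeg 0.9486276845353457
clock: 8.15
eef_pos: [0.5248, -0.1507, 0.1265]
eef_rot: [0.254, 0.19, 0.947, -0.051]
wrist_force: [-2.0, 0.8, -1.8]
finger_gap: 0.0295
t 8.15 d(TCP-55)mm 12.003021592223696 lat x,y mm 1.0774500100215259 -1.0840251459707055 F n,x,y 1.3083639258945572 1.9389984509813774 -0.06623604690102614 tq [0.00345115 0.82894972 0.04062415] gap 0.029510096897288104 tiltdeg 0.9486011005097238
```

```bash
python3 -m handwheel '[[0.0005,-0.0002,-0.002,0,0,0,-1],[0.0014,-0.0006,-0.0037,0,0,0,-1],[0.0014,-0.0006,-0.0037,0,0,0,-1]]'; python3 st.py; python3 -m handwheel '[[0.0005,-0.0002,-0.0009,0,0,0,-1],[0.0009,-0.0004,-0.0017,0,0,0,-1],[0.0014,-0.0006,-0.0026,0,0,0,-1],[0.0014,-0.0006,-0.0026,0,0,0,-1]]'; python3 st.py
```

```text
clock: 8.52
eef_pos: [0.5265, -0.1514, 0.1228]
eef_rot: [0.254, 0.19, 0.947, -0.051]
wrist_force: [-0.8, 0.9, -1.7]
finger_gap: 0.0295
t 8.525 d(TCP-55)mm 7.929779131678173 lat x,y mm 1.3237530300805669 -1.0951904098465628 F n,x,y 0.9346581246667987 0.9688783528065605 0.47093196566189865 tq [-0.13989778  0.54099908  0.05627485] gap 0.02950889111964919 tiltdeg 0.9491437611177739
clock: 9.02
eef_pos: [0.5276, -0.1519, 0.1211]
eef_rot: [0.254, 0.19, 0.947, -0.051]
wrist_force: [-7.4, 4.0, 5.1]
finger_gap: 0.0295
t 9.025 d(TCP-55)mm 5.756134064028043 lat x,y mm 1.132496091744227 -1.0853128064723796 F n,x,y 10.415269509768319 3.9081150281157533 0.7449058433918563 tq [-0.08349304  1.23342337 -0.06784931] gap 0.029526065851289928 tiltdeg 0.9488856826394957
```

On the balls now (about 10 N along the axis). Pushing on.

```bash
python3 -m handwheel '[[0.0002,-0.0001,-0.001,0,0,0,-1],[0.0007,-0.0003,-0.0019,0,0,0,-1],[0.0007,-0.0003,-0.0019,0,0,0,-1]]'; python3 st.py; python3 -m handwheel '[[0.0005,-0.0002,-0.0009,0,0,0,-1],[0.0009,-0.0004,-0.0017,0,0,0,-1],[0.0009,-0.0004,-0.0017,0,0,0,-1]]'; python3 st.py
```

```text
clock: 9.4
eef_pos: [0.5284, -0.1522, 0.1197]
eef_rot: [0.254, 0.19, 0.947, -0.051]
wrist_force: [-8.8, 4.2, 6.0]
finger_gap: 0.0298
t 9.4 d(TCP-55)mm 4.121139700906343 lat x,y mm 1.1084849138837602 -1.0987520739449643 F n,x,y 11.85254769238935 4.5737254085616 0.3647241431994819 tq [-0.01096113  1.30422746  0.05501422] gap 0.029795855224695997 tiltdeg 0.950061356369332
clock: 9.78
eef_pos: [0.5294, -0.1526, 0.1198]
eef_rot: [0.255, 0.19, 0.947, -0.051]
wrist_force: [-16.5, 6.4, 13.5]
finger_gap: 0.0299
t 9.775 d(TCP-55)mm 3.68888782193906 lat x,y mm 0.11761535443841065 -1.0225995122373073 F n,x,y 22.334141682121707 7.75361999567378 -0.5442444497546246 tq [0.03529618 2.02108647 0.03845862] gap 0.02985526145869273 tiltdeg 0.9569296208810683
```

Force jumped to 22 N with the motion stopping, which fits being home if the axial offset was about 4 mm. Checking in a picture.

Run:
```python
from h import *
c=snap('wrist');pickle.dump(c,open('w5.pkl','wb'));s=snap('scene');pickle.dump(s,open('s5.pkl','wb'))
a=cv2.resize(c['image'][180:330,260:380,::-1],None,fx=4,fy=4,interpolation=cv2.INTER_CUBIC)
b=cv2.resize(s['image'][190:265,320:360+0,::-1],None,fx=8,fy=8,interpolation=cv2.INTER_CUBIC)
cv2.imwrite('pics/ws5.png',np.hstack([a,b]))
```

View pics/ws5.png

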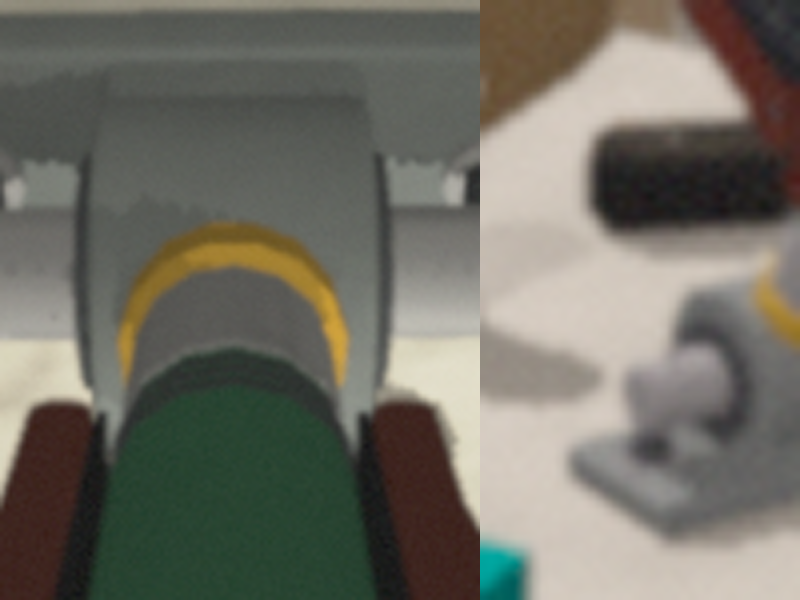

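```bash
python3 - <<'E'
from h import *
c=pickle.load(open('w5.pkl','rb'))
n=np.array([-.461,.193,.866]);n/=np.linalg.norm(n);O=np.array([.557,-.163,.069])
ey=np.array([.386,.9225,0]);ey/=np.linalg.norm(ey);ex=np.cross(ey,-n)
th=np.linspace(0,2*np.pi,200)
f=lambda d,r:np.array([((proj(c,O+n*d+r*(np.cos(a)*ex+np.sin(a)*ey),1)-[260,180]+.5)*4) for a in th])
print('observed: collar top ~225-240, L/R 120/348; rim top 267, rim L/R at 132/338')
for d,r in((0,.0175),(-.004,.0175),(0,.015),(.004,.015),(.007,.015),(.018,.015)): p=f(d,r);print(d,r,p.min(0),p.max(0))
E
python3 st.py
```

```text
observed: collar top ~225-240, L/R 120/348; rim top 267, rim L/R at 132/338
0 0.0175 [117.20213738 233.99635121] [346.92274084 449.33496596]
-0.004 0.0175 [119.09861607 226.65394456] [345.05287603 438.95074064]
0 0.015 [133.56584271 250.11693203] [330.55625877 434.74332479]
0.004 0.015 [131.88351998 257.97851242] [332.21094684 445.27281054]
0.007 0.015 [130.58574689 264.05844063] [333.48738092 453.39346662]
0.018 0.015 [125.54395882 287.80846596] [338.44609236 484.92392435]
t 9.875 d(TCP-55)mm 3.684838568642837 lat x,y mm 0.12589677398429713 -1.0254413616576774 F n,x,y 21.99288578123495 8.321894223822262 -0.5799687796915409 tq [0.0440356  1.91425749 0.00352433] gap 0.029720477884073896 tiltdeg 0.957161297156368
```

The rim-to-collar gap in the image suggests the mouth is still about 4–5 mm off, so it is probably still on the balls. The compliant arm has been deflected up. I'll push further, mostly downward to cancel the side load.

```bash
python3 -m handwheel '[[0,0,-0.001,0,0,0,-1],[0,0,-0.002,0,0,0,-1],[0,0,-0.002,0,0,0,-1]]'; python3 st.py; python3 -m handwheel '[[0.0003,-0.0001,-0.001,0,0,0,-1],[0.0006,-0.0002,-0.002,0,0,0,-1],[0.0006,-0.0002,-0.002,0,0,0,-1]]'; python3 st.py
```

```text
clock: 10.25
eef_pos: [0.5301, -0.1529, 0.1199]
eef_rot: [0.256, 0.19, 0.946, -0.051]
wrist_force: [-20.3, 7.6, 19.3]
finger_gap: 0.0298
t 10.25 d(TCP-55)mm 3.388549536293063 lat x,y mm -0.5595921580730557 -1.018880805768333 F n,x,y 29.33842159438061 8.258774678142935 -0.8737180236685939 tq [0.04473006 1.97457733 0.00613821] gap 0.029762003148174676 tiltdeg 0.9972350648968237
clock: 10.62
eef_pos: [0.5314, -0.1534, 0.12]
eef_rot: [0.258, 0.19, 0.946, -0.052]
wrist_force: [-24.7, 8.9, 26.2]
finger_gap: 0.0297
t 10.625 d(TCP-55)mm 2.8685806147161763 lat x,y mm -1.8006972007990099 -1.0099543926251269 F n,x,y 37.600120262885774 8.833917366038925 -1.4080382045782769 tq [ 0.18668982  1.97620928 -0.07585248] gap 0.029692591658099877 tiltdeg 1.0634705888456875
```

Hard stop with 37 N and almost no travel. That fits home with a 3.7 mm offset, because the earlier 10.4 and 11.9 N readings match the pin spring. I'll back off a little: if clicked, the spring should unload at about 4 mm and then pull back.

```bash
python3 -m handwheel '[[-0.0012,0.0004,0.003,0,0,0,-1],[-0.0016,0.0005,0.0045,0,0,0,-1],[-0.0016,0.0005,0.0045,0,0,0,-1]]'; python3 st.py; python3 -m handwheel '[[-0.0009,0.0004,0.0017,0,0,0,-1],[-0.0009,0.0004,0.0017,0,0,0,-1]]';  python3 st.py;python3 -m handwheel '[[-0.0009,0.0004,0.0017,0,0,0,-1],[-0.0009,0.0004,0.0017,0,0,0,-1]]';  python3 st.py
```

```text
clock: 11.0
eef_pos: [0.5301, -0.1529, 0.1212]
eef_rot: [0.257, 0.19, 0.946, -0.051]
wrist_force: [-3.2, 1.7, 8.1]
finger_gap: 0.0299
t 11.0 d(TCP-55)mm 4.570160054867024 lat x,y mm -1.2392197102807505 -1.0938421807957677 F n,x,y 10.679829285275247 -1.7791910078186817 0.28396159494063056 tq [-0.14770156  0.08245161  0.01605238] gap 0.029883280227773965 tiltdeg 1.0415035920366917
clock: 11.25
eef_pos: [0.5292, -0.1526, 0.1227]
eef_rot: [0.257, 0.19, 0.946, -0.051]
wrist_force: [-1.6, 0.9, 5.3]
finger_gap: 0.0299
t 11.25 d(TCP-55)mm 6.26917616252802 lat x,y mm -1.166059024084551 -1.0909906540937706 F n,x,y 7.378054409895537 -1.916076314879233 0.16362149443101345 tq [-0.09247274 -0.08235815 -0.01550684] gap 0.029907044173660285 tiltdeg 1.0414749953683822
clock: 11.5
eef_pos: [0.5279, -0.1521, 0.1228]
eef_rot: [0.256, 0.19, 0.946, -0.051]
wrist_force: [3.4, -0.3, 4.5]
finger_gap: 0.0297
t 11.5 d(TCP-55)mm 7.1528411346269 lat x,y mm -0.02783439355401665 -1.179350003150605 F n,x,y 4.039231755124512 -5.936354907786882 0.931630671876259 tq [-0.16788176 -0.65688856  0.00326496] gap 0.029715076725045968 tiltdeg 0.9976365752728333
```

```bash
python3 -m handwheel '[[0,0,0.0015,0,0,0,-1],[0,0,0.0015,0,0,0,-1]]';  python3 st.py; python3 -m handwheel '[[0.0003,-0.0001,0.0015,0,0,0,-1],[0.0003,-0.0001,0.0015,0,0,0,-1]]';  python3 st.py
```

```text
clock: 11.75
eef_pos: [0.5273, -0.1519, 0.1228]
eef_rot: [0.255, 0.19, 0.947, -0.051]
wrist_force: [5.1, -0.3, -0.0]
finger_gap: 0.0298
t 11.75 d(TCP-55)mm 7.472294027542979 lat x,y mm 0.5706099578171135 -1.2144677426532764 F n,x,y -0.5929616930033728 -5.028189756396066 1.6001917832329828 tq [-0.17357799 -0.80184973 -0.03760557] gap 0.029801258926480757 tiltdeg 0.9609764854782143
clock: 12.0
eef_pos: [0.5272, -0.1518, 0.1231]
eef_rot: [0.254, 0.19, 0.947, -0.051]
wrist_force: [7.6, -2.3, -2.0]
finger_gap: 0.0298
t 12.0 d(TCP-55)mm 7.730064709593858 lat x,y mm 0.48674264141942636 -1.2089904006263106 F n,x,y -3.8715367187931458 -6.6375011851191825 0.7339339172222692 tq [-0.19150191 -0.86419308 -0.07504452] gap 0.029763366679822836 tiltdeg 0.9499873195813335
```

Clicked is confirmed: the force crosses zero about 4 mm above the stop, and the coupler then resists being pulled off (-3.9 N). Pressing home again with less side load.

```bash
python3 -m handwheel '[[0.0008,-0.0003,-0.0015,0,0,0,-1],[0.0016,-0.0006,-0.003,0,0,0,-1],[0.0024,-0.0009,-0.0045,0,0,0,-1],[0.0031,-0.0012,-0.006,0,0,0,-1],[0.0038,-0.0015,-0.0074,0,0,0,-1],[0.0038,-0.0015,-0.0074,0,0,0,-1],[0.0038,-0.0015,-0.0074,0,0,0,-1],[0.0038,-0.0015,-0.0074,0,0,0,-1]]';  python3 st.py
python3 - <<'E'
from h import *
c=snap('wrist');s=snap('scene')
a=cv2.resize(c['image'][180:330,260:380,::-1],None,fx=4,fy=4,interpolation=cv2.INTER_CUBIC)
b=cv2.resize(s['image'][180:255,340:380,::-1],None,fx=8,fy=8,interpolation=cv2.INTER_CUBIC)
cv2.imwrite('pics/ws6.png',np.hstack([a,b]))
E
```

```text
clock: 13.0
eef_pos: [0.5301, -0.153, 0.1194]
eef_rot: [0.254, 0.19, 0.947, -0.051]
wrist_force: [-19.6, 8.4, 19.0]
finger_gap: 0.0298
t 13.0 d(TCP-55)mm 2.9597449779682066 lat x,y mm -0.39440825055600537 -1.1372164926965942 F n,x,y 28.893855549022874 8.122023225683675 0.06489306014155953 tq [0.12429898 1.69172854 0.00505363] gap 0.02975785752308956 tiltdeg 0.9496339313566452
```

View pics/ws6.png

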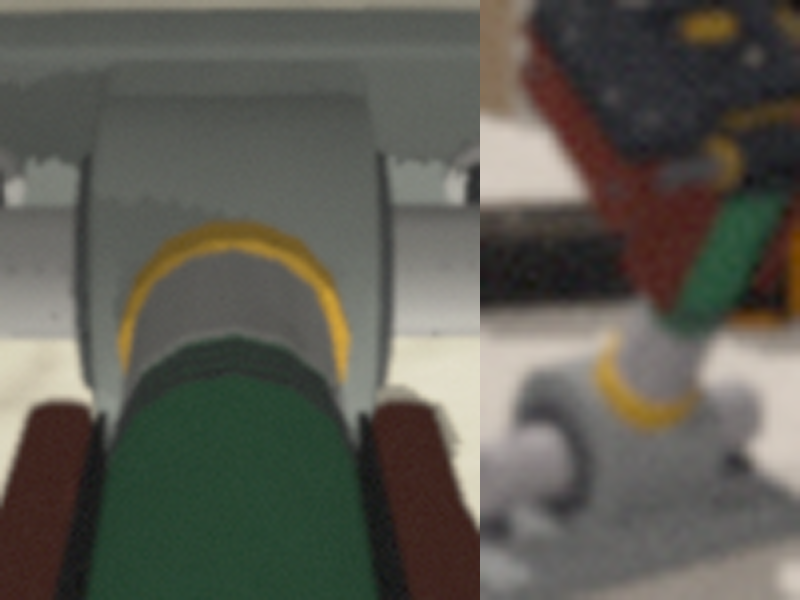

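The rim now sits about 15 px inside the collar edge, against a prediction of 16 px for zero gap (it was 27 px before), so it is fully home. The scene view shows it square on the collar. Brief hold to check it is steady, then hand in.

```bash
python3 -m handwheel '[[0,0,0,0,0,0,-1],[0,0,0,0,0,0,-1],[0,0,0,0,0,0,-1],[0,0,0,0,0,0,-1]]'; python3 st.py; python3 -c "
from rig import env; print(env.sign_off())"
```

```text
clock: 13.6
eef_pos: [0.5301, -0.153, 0.1194]
eef_rot: [0.254, 0.19, 0.947, -0.051]
wrist_force: [-19.3, 8.1, 19.3]
finger_gap: 0.0298
t 13.6 d(TCP-55)mm 2.9525155777731933 lat x,y mm -0.3885135168449454 -1.155384343226221 F n,x,y 28.967688663265186 7.675098688823562 -0.08793564839683406 tq [ 0.03867476  1.76244609 -0.03414253] gap 0.02984281095762788 tiltdeg 0.9495929485941691
the job is handed in; nothing more can be done
None
```

I took the larger green coupler from the grey stand, tilted it 30° and pressed it onto the nipple until it clicked. I then pushed it home and handed the job in at about 13.6 s, still gripping and pressing. The sign-off gave no verdict, and I had no direct reading of the valve pin or lock balls.

**Final state:**
- **Push:** it held steady over the last half second at about 29 N along the nipple axis, with about 8 N of side load that I left in.
- **Grip:** the jaw opening stayed at 29.8 mm, matching the 30 mm grip.
- **Seating:** the last wrist picture shows the coupler's rim about 15 px inside the collar edge, against about 16 px predicted for no gap. The scene picture shows it square on the collar.
- **Click:** when I backed off briefly, the force fell to zero and the coupler then resisted being pulled off (about −4 N).

**Checks that disagreed:**
- **First push:** the push rose to 37 N with almost no travel. The force pattern suggested the coupler was home, but the picture (27 px gap) suggested it was still 4–5 mm off. I backed off and pressed again, and the second push closed the gap.
- **Timing of the click:** because of that, I can't say exactly when it clicked. The pull-off test came before the final push, and I did not repeat it afterwards.
- **Height reading:** at the end the arm's position still put the mouth about 3 mm above the collar. I put that down to grasp and calibration error.

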